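Set up the soldering post at the jeweller's bench

ROBOT

A 6-joint arm with a two-finger parallel gripper is mounted at the origin on the work surface. World frame = base frame: x ahead of the robot, y to its left, z up, the work surface at z = 0. Lengths are in m, angles in rad, forces in N, time in s.
With the tool pointing down it reaches from about 0.375 to 0.9 m from the base axis. Payload 3.1 kg.
Tool frame: the origin (TCP) lies midway between the tips of the shut fingers; the grasp point (between the pads) lies 19 mm behind it (robot.grasp_offset is the distance from the TCP to the grasp point, in m); z points along the fingers, y is the line along which they close (so a half turn about z gives the same grasp; the last joint's range is limited). The gripper opens to 85 mm and grips with 20 to 120 N. Pads are 22 mm wide; open, the fingers measure 114 mm over their backs; the gripper's body (76 mm by 85 mm) begins 54 mm behind the grasp point. The pads swing forward as they close: fully open they stand 13 mm farther back than shut.
Start: joints at [-1.31, 0.527, 1.433, -0, 1.181, -0.178], TCP at [0.266, -0.566, 0.231] pointing down, gripper open.
Joint ranges: [-3.08, 3.08], [-0.75, 2.2], [0.22, 2.44], [-1.43, 4.57], [0, 2.65], [-2.85, 2.85]. Speed limits (rad/s): [2.79, 2.79, 3.14, 3.14, 3.14, 3.14].

INTERFACE

Orientations are given as a 3x3 rotation matrix whose columns are the frame's x, y, z axes.
In Python, from plant import robot gives the robot as it stands.
- The arm moves only by the tool arm_command, never from a script. Its argument "increments" is one flat list of numbers, 7 for each row, row after row: the finger opening in mm, from 0 to 85.4, then the shift along the world's x, y, z normalised to -1 to 1, where 1 is 0.04 m, then the turn, a rotation vector about the world's x, y, z normalised to -1 to 1, where 1 is 0.08 rad. A call has 1 to 12 rows; each row shifts and turns the commanded pose from where the row before left it; what a row does not reach is not made up. A row lasts 1/12 s, in which the tool goes at most 41.7 mm and 7.16 degrees, less where a joint would pass 70% of its speed; a pose out of reach is approached as far as the arm can. A call with a number of a shift or a turn outside -1 to 1 is refused whole. A call with a gripper value outside its range is refused whole. The fingers move at their own pace and stop on an object; "force" is the grip in N (left out, the last holds). Time passes only in rows, so rows that do not move let the fingers close. It gives the time, the measured TCP pose, the force, the opening and the grip force at its end, in the units of the state.
- robot.observe(): the state, without advancing time (a new reading comes with each control period).
- robot.read_camera(name): name is "side" or "top"; returns a dict with "pixels" (420x560x3 uint8, blue, green, red), "fx", "fy", "cx", "cy" (pixels), "R" (3x3) and "t" (3): a world point X has camera coordinates R X + t. Camera axes: x right, y down, z forward; pixel columns grow to the right and rows downward; lengths in m; the calibration is good to about 2 mm. A picture is of the moment at which its call begins. There is no depth.
- robot.finish_job(): hands the job in; it is judged then, once.
Trained networks look in the newest picture that a camera, given by its name, has taken for a name from the list of things; names that differ only in an ending like _2 or _b are one class to them, and where a whole thing is asked for, a point or a joint stands for the part that bears it (a point fixed in the world has none). Each returns a list of dicts, best first, with "conf" (0 to 1); they miss things now and then, are a little off and sometimes report something else, mostly with a low value. They report only what shows in the picture. A call takes as long as a camera call. They do not tell look-alikes from the thing itself.
- robot.look_for(camera, name): "location" ([x, y, z] in m, in world coordinates, good to about 4 mm: the middle of the surface that is visible of it).
The state is a dict: "clock": time; "qpos": joint angles; "qd": joint speeds; "effort": joint torques, N m; "eef_pos": TCP position; "tcp_rot": TCP orientation; "ft_force": force on the tool from outside, world axes, zero at the start; "torque": the same for the moment, N m; "width": finger opening in m; "grasp_force": force on a finger pad.
Only numpy, scipy, OpenCV 4.12 (cv2) and the standard library are available. Lean on these libraries where they do the work, as an engineer would, in place of code of your own. Each camera call takes 0.05 s, during which the arm holds its last target. There are 200 camera calls.

TASK

Set up the soldering post: take the post with the square table top out of the wooden rack and push its thin shank into the socket of the black stepped stand until its collar sits fully home, and let go of it. Then set the round white soldering brick down flat and centred on the post's little table, without dropping it. Leave the cone-topped post in the rack, and the wire spool, jar and steel bench block where they are.

Things in the scene. Friction and masses are not known exactly. Their poses are not given: they have to be found in the camera images.
- post: Steel post, upright, 82 mm tall, 0.12 kg, in either hole of the rack. Origin at the centre of its foot, z up. From the foot: round shank 8 mm thick (0 to 32 mm, foot chamfered), collar 18 mm wide (32 to 36 mm; rests on the rack top), stem 10 mm thick (to 66 mm), square table 34 x 34 x 16 mm (66 to 82 mm), its flat sides facing its own x and y axes.
- post_collar (a point): Centre of the underside of the post's collar, 32 mm above its foot; meets socket when the post is fully home.
- post_top (a point): Centre of the top face of the post's square table, 82 mm above its foot.
- stand: Heavy fixed stand: two round black iron steps (100 mm wide up to 8 mm, 80 mm wide up to 15 mm), then a bright square metal boss 44 x 44 mm up to 50 mm above the bench with the socket hole in the middle of its top. Origin at the centre of its underside on the bench. It changes places with the rack: either left or right.
- socket (a point): Centre of the socket's mouth on top of the stand's boss, 50 mm above the bench; upright round hole 9.5 mm wide, 35 mm deep, mouth chamfered by 2 mm.
- rack: Fixed wooden block 60 (x) x 170 (y) x 40 (high) mm with two upright 10 mm through holes at 50 mm either side of its centre along its y axis. Origin at the centre of its underside on the bench.
- cone_post: The other steel post in the rack, same shank and collar as the first, but a tapering cone on top (24 mm wide just over the collar, 10 mm at the top); 82 mm tall, origin at the centre of its foot. Stays in the rack.
- brick: Round white ceramic soldering brick, 56 mm across and 18 mm thick, dotted with small holes, lying flat on the bench. Origin at the centre of its underside, z up. About 0.07 kg.
- brick_center (a point): Middle of the brick, 9 mm above its underside.
- spool: Bystander: small standing spool of copper wire with black flanges, 44 mm across, 38 mm tall; origin at the centre of its underside.
- jar: Bystander: clear jar with red lid, 60 mm across, 65 mm tall; origin at the centre of its underside.
- bench_block: Bystander: dark steel bench block 75 x 75 x 22 mm; origin at the centre of its underside.
Things that resemble listed ones, but are neither listed nor needed, are in the scene too. Leave any red or yellow look-alike of the post alone.

How it is judged:
On the way, in this order (a step that is already met when the one before it is completed fails the run):
1. the square-topped post is fully home in the stand's socket and let go (horizontal distance between post_collar and socket below 0.003 m and z of post_collar in the frame of socket between -0.003 and 0.0025 m and angle between post's own z axis and vertical below 0.08 rad and contact force between post and the fingers below 0.05 N), for 0.2 s.
2. the brick lies flat and centred on the post's table, let go (horizontal distance between post_collar and socket below 0.003 m and z of post_collar in the frame of socket between -0.003 and 0.0025 m and angle between post's own z axis and vertical below 0.08 rad and horizontal distance between brick_center and post_top below 0.008 m and z of brick_center in the frame of post_top between 0.006 and 0.012 m and angle between the z axis of brick and the z axis of stand, either way round below 0.1 rad and contact force between brick and the fingers below 0.05 N), for 0.2 s.
At the end, for the whole second after the job is handed in: The square-topped post stands in the stand's socket, its collar within 3 mm of the socket's mouth in height and 3 mm sideways, upright within 0.08 rad; the brick lies flat (within 0.1 rad) on the post's table, centred within 8 mm and resting on it (height within 3 mm); both released and at rest (all of step 2 and linear speed of each of post, brick below 0.02 m/s and contact force between post and the fingers below 0.05 N); the robot touches nothing.
It fails at once if the cone-topped post is lifted or moved by more than 12 mm (distance of cone_post from where it was at the start of the episode above 0.012 m).
It fails at once if the spool, jar or bench block is moved by more than 20 mm (distance of any of spool, jar, bench_block from where it was at the start of the episode above 0.02 m).
It fails at once if the brick is dropped or knocked flying (faster than 0.5 m/s out of the fingers, a fall of about 13 mm) (contact force between brick and the fingers below 0.05 N and linear speed of brick above 0.5 m/s).
It also fails if it takes over 64 s, if anything falls off the work surface, if the arm or the gripper's body presses on something with over 40 N, if the wrist force passes 120 N, or if a joint passes its speed limit or range.

## Working session

There is one attempt and no reset: what is moved stays moved. The work goes in short steps, Python scripts to look and compute and a tool call to move; the robot and the scene stay as the last step left them, time stands still between calls to the robot, and variables do not carry over. Pictures are saved under pics/ and viewed, at most 10 in all, crops included, and the job is handed in when it is done.

Besides the shell and the picture viewer there is one more tool, called after "Emit:" as a command line: name --argument value ..., lists and objects as JSON in quotes. arm_command: Moves the arm, as the interface text tells. Scaled input: -1 to 1 covers 0.04 m each way for a shift and 0.08 rad each way for a turn. Its arguments: {"type":"object","properties":{"increments":{"type":"array"},"force":{"type":"number"}},"required":["increments"]}

```bash
ls; mkdir -p pics; cat > h.py <<'E'
import numpy as np, cv2
from plant import robot
def pix(c,X):
    p=np.array(c["R"])@np.array(X)+np.array(c["t"]); return c["fx"]*p[0]/p[2]+c["cx"], c["fy"]*p[1]/p[2]+c["cy"]
def ray(c,u,v,z):
    R=np.array(c["R"]);o=-R.T@np.array(c["t"]);d=R.T@np.array([(u-c["cx"])/c["fx"],(v-c["cy"])/c["fy"],1]);return o+d*(z-o[2])/d[2]
E
python3 - <<'E'
from h import *
ims=[]
for n in("top","side"):
    c=robot.read_camera(n); cv2.imwrite(f"pics/{n}0.png",c["pixels"])
    print(n,-np.array(c["R"]).T@np.array(c["t"]),c["fx"])
    for k in("post","stand","rack","cone_post","brick","spool","jar","bench_block"):
        print(k,[(np.round(d["location"],3).tolist(),round(d["conf"],2),np.round(pix(c,d["location"])).tolist()) for d in robot.look_for(n,k)])
print(robot.observe())
E
```

```text
pics
top [ 0.50060499 -0.00395992  1.19808355] 460.7456382533831
post [([0.673, 0.139, 0.077], 0.77, [231.0, 178.0]), ([0.54, 0.207, 0.039], 0.73, [208.0, 234.0]), ([0.555, 0.041, 0.084], 0.64, [272.0, 225.0]), ([0.421, 0.173, 0.079], 0.59, [219.0, 282.0]), ([0.561, 0.153, 0.09], 0.49, [226.0, 223.0]), ([0.657, 0.225, 0.079], 0.47, [196.0, 186.0])]
stand [([0.504, -0.226, 0.017], 0.96, [379.0, 243.0])]
rack [([0.542, 0.211, 0.042], 0.88, [205.0, 233.0]), ([0.527, 0.252, 0.069], 0.63, [187.0, 239.0])]
cone_post [([0.528, 0.251, 0.066], 0.46, [188.0, 239.0])]
brick [([0.53, 0.251, 0.07], 0.64, [187.0, 238.0]), ([0.645, 0.022, 0.017], 0.55, [280.0, 191.0])]
spool [([0.424, -0.01, 0.037], 0.81, [295.0, 277.0]), ([0.509, -0.226, 0.01], 0.59, [378.0, 241.0])]
jar [([0.745, 0.288, 0.062], 0.89, [172.0, 153.0])]
bench_block [([0.506, -0.224, 0.015], 0.61, [378.0, 242.0])]
side [0.39325876 0.61546426 0.78623323] 488.735110930714
post [([0.675, 0.142, 0.082], 0.85, [212.0, 247.0]), ([0.42, 0.178, 0.082], 0.83, [346.0, 300.0]), ([0.656, 0.227, 0.081], 0.69, [203.0, 289.0]), ([0.548, 0.044, 0.08
[... 587 characters left out ...]
3334e-06,
        1.18139673e+00, -1.78486855e-01]), 'qd': array([ 0.00022424,  0.00035752, -0.00123737,  0.00039687,  0.00062285,
       -0.00074455]), 'effort': array([ 2.06820569e-04, -4.42305529e+01, -1.78425157e+01, -2.72362358e-04,
        7.10008317e-04,  1.18063234e-06]), 'eef_pos': array([ 0.26554732, -0.56574431,  0.23131948]), 'tcp_rot': array([[ 9.05268697e-01,  4.24839484e-01, -5.10193487e-06],
       [ 4.24839484e-01, -9.05268697e-01,  1.16762997e-07],
       [-4.56901639e-06, -2.27320526e-06, -1.00000000e+00]]), 'ft_force': array([-0.33556501,  0.39111829,  0.95472302]), 'torque': array([-0.03139064,  0.02018756,  0.0770817 ]), 'grasp_force': 0.0, 'width': 0.08509577968048156}
```

```bash
python3 - <<'E'
import cv2
t=cv2.imread("pics/top0.png"); s=cv2.imread("pics/side0.png")
cv2.imwrite("pics/topc.png",cv2.resize(t[130:310,150:420],None,fx=2.96,fy=2.96,interpolation=2))
cv2.imwrite("pics/sidec.png",cv2.resize(s[110:370,100:440],None,fx=2.3,fy=2.3,interpolation=2))
E
```

```text
(no output)
```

View pics/topc.png

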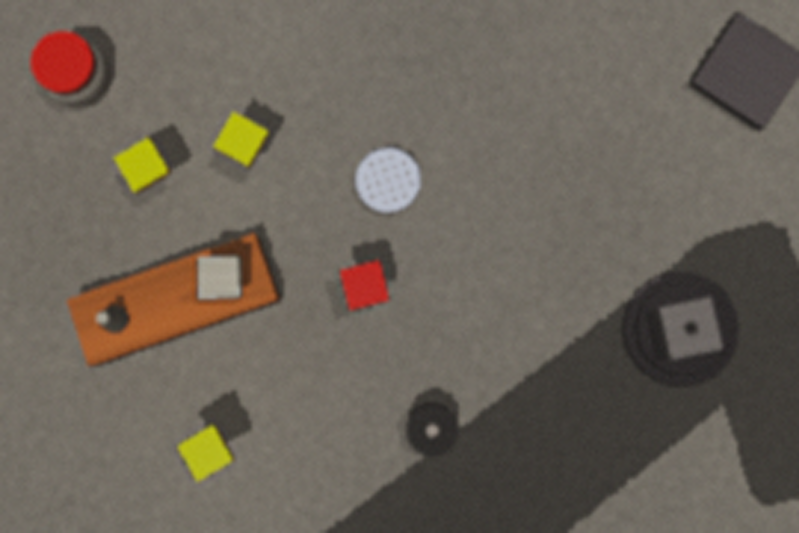

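View pics/sidec.png

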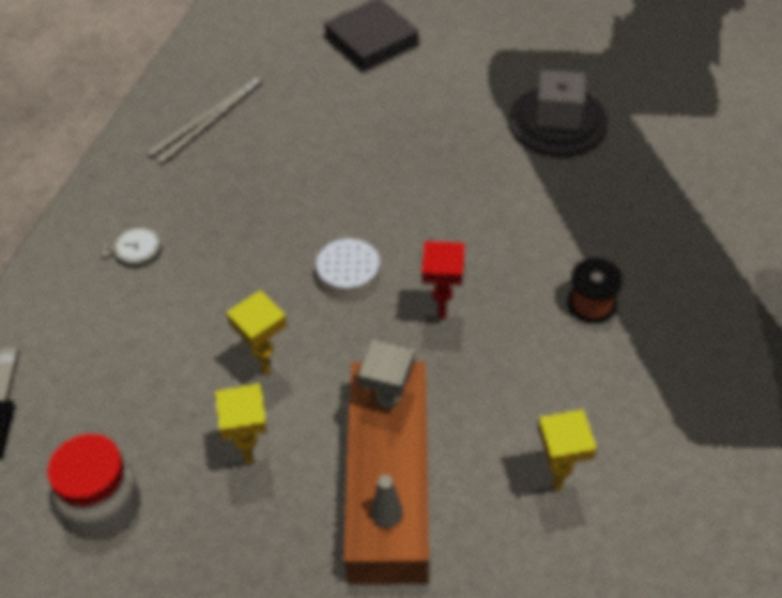

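The unpainted post is at about (224,224) in the top view, in the right-hand end of the rack. It could be confused with the red one at (272,226) and the yellow ones at (230,177), (197,185) and (219,283). The cone post is at (187,238), the socket hole at (383,241) and the brick at (281,191). I'll check the choice in a close crop and segment for accurate positions.

```bash
python3 - <<'E'
from h import *
tiles=[]
def seg(c,uv,z,half,thr,name):
    im=c["pixels"].astype(np.uint8); u,v=map(int,uv)
    cr=cv2.resize(im[v-half:v+half,u-half:u+half],None,fx=8,fy=8,interpolation=cv2.INTER_CUBIC)
    m=thr(cr.astype(int)).astype(np.uint8)*255
    n,l,st,ce=cv2.connectedComponentsWithStats(m)
    k=l[half*8,half*8]
    if k==0: k=1+np.argmax(st[1:,4])
    mm=(l==k).astype(np.uint8)
    cn=max(cv2.findContours(mm,0,1)[0],key=cv2.contourArea)
    r=cv2.minAreaRect(cn); b=cv2.boxPoints(r)
    f=lambda p:((p[0]+.5)/8-.5+u-half,(p[1]+.5)/8-.5+v-half)
    W=[ray(c,*f(p),z)[:2] for p in b]
    e=[np.round(np.linalg.norm(W[i]-W[(i+1)%4]),4) for i in(0,1)]
    d=W[1]-W[0]
    M=cv2.moments(cn)
    cm=ray(c,*f((M['m10']/M['m00'],M['m01']/M['m00'])),z)[:2]
    print(name,"centroid",cm.round(4),"rect",np.mean(W,0).round(4),"sides",e,"yaw",round(np.degrees(np.arctan2(d[1],d[0]))%90,1),np.round(f((M['m10']/M['m00'],M['m01']/M['m00'])),1))
    cv2.drawContours(cr,[cn],-1,(0,0,255),1); tiles.append(cv2.resize(cr,(260,260)))
sat=lambda a:a.max(2)-a.min(2)
for n,P in(("top",((224,223),(281,191),(383,241))),("side",((268,271),(251,225),(344,148)))):
    c=robot.read_camera(n)
    print([int(x) for x in c["pixels"][P[0][1],P[0][0]]],[int(x) for x in c["pixels"][P[2][1]+5,P[2][0]+5]])
    seg(c,P[0],.090,14,lambda a:(sat(a)<45)&(a.mean(2)>125),n+" post")
    seg(c,P[1],.018,18,lambda a:(a.mean(2)>150),n+" brick")
    seg(c,P[2],.050,16,lambda a:(a.mean(2)>95),n+" boss")
    seg(c,P[2],.050,5,lambda a:(a.mean(2)<85),n+" hole")
cv2.imwrite("pics/seg.png",np.vstack([np.hstack([*tiles[:3]]),np.hstack([*tiles[4:7]])]))
E
```

```text
[151, 164, 170] [100, 104, 111]
top post centroid [0.5619 0.159 ] rect [0.5622 0.1588] sides [np.float64(0.0336), np.float64(0.034)] yaw 0.8 [223.2 223.4]
top brick centroid [0.6466 0.0199] rect [0.6465 0.02  ] sides [np.float64(0.0549), np.float64(0.0545)] yaw 88.2 [280.6 190.4]
top boss centroid [ 0.51  -0.231] rect [ 0.5099 -0.2308] sides [np.float64(0.0423), np.float64(0.0419)] yaw 10.6 [383.  240.4]
top hole centroid [ 0.5099 -0.2311] rect [ 0.51  -0.231] sides [np.float64(0.012), np.float64(0.0122)] yaw 24.7 [383.  240.5]
[131, 146, 152] [80, 85, 91]
side post centroid [0.5636 0.1585] rect [0.5632 0.1584] sides [np.float64(0.0331), np.float64(0.034)] yaw 6.3 [267.4 266.8]
side brick centroid [0.6477 0.0193] rect [0.6479 0.0187] sides [np.float64(0.0571), np.float64(0.057)] yaw 27.8 [250.8 223.7]
side boss centroid [ 0.4924 -0.2938] rect [ 0.4927 -0.2935] sides [np.float64(0.0099), np.float64(0.0018)] yaw 16.9 [357.4 131.8]
side hole centroid [ 0.5107 -0.2306] rect [ 0.5105 -0.2302] sides [np.float64(0.0141), np.float64(0.0165)] yaw 21.7 [344.  147.4]
```

View pics/seg.png

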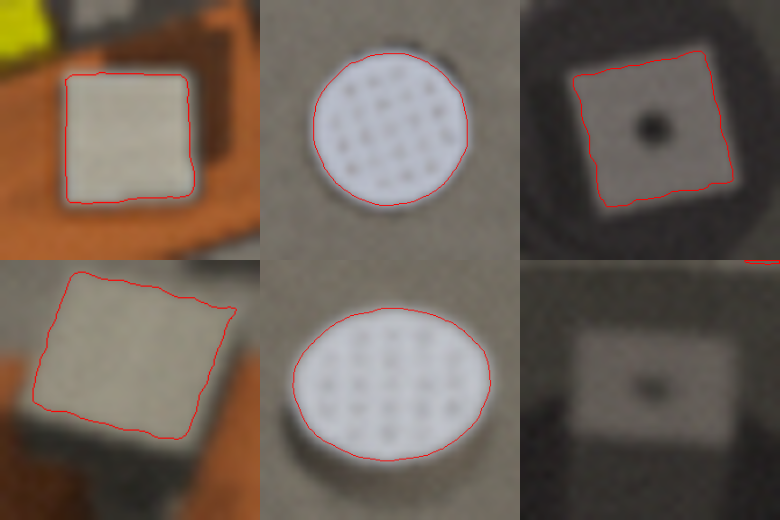

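The crop confirms the grey square-topped post. Its table measures 34 mm, centred at (0.5625, 0.1587). The socket is at (0.5102, -0.2309) and the brick at (0.647, 0.0196). Starting to move.

Emit:
arm_command --increments '[60,0.309,0.755,-0.074,0,0,-0.21,60,0.309,0.755,-0.074,0,0,-0.21,60,0.309,0.755,-0.074,0,0,-0.21,60,0.309,0.755,-0.074,0,0,-0.21,60,0.309,0.755,-0.074,0,0,-0.21,60,0.309,0.755,-0.074,0,0,-0.21,60,0.309,0.755,-0.074,0,0,-0.21,60,0.309,0.755,-0.074,0,0,-0.21,60,0.309,0.755,-0.074,0,0,-0.21,60,0.309,0.755,-0.074,0,0,-0.21,60,0.309,0.755,-0.074,0,0,-0.21,60,0.309,0.755,-0.074,0,0,-0.21]' --force 40

```text
clock: 2.0
eef_pos: [0.4144, -0.2021, 0.196]
tcp_rot: [[0.972, 0.234, 0.001], [0.234, -0.972, -0.0], [0.001, 0.001, -1.0]]
ft_force: [0.1, -0.1, -0.7]
width: 0.0605
grasp_force: 0.0
```

Emit:
arm_command --increments '[60,0.309,0.755,-0.074,0,0,-0.21,60,0.309,0.755,-0.074,0,0,-0.21,60,0.309,0.755,-0.074,0,0,-0.21,60,0.309,0.755,-0.074,0,0,-0.21,60,0.309,0.755,-0.074,0,0,-0.21,60,0.309,0.755,-0.074,0,0,-0.21,60,0.309,0.755,-0.074,0,0,-0.21,60,0.309,0.755,-0.074,0,0,-0.21,60,0.309,0.755,-0.074,0,0,-0.21,60,0.309,0.755,-0.074,0,0,-0.21,60,0.309,0.755,-0.074,0,0,-0.21,60,0,0,0,0,0,0]'

```text
clock: 3.0
eef_pos: [0.5521, 0.1337, 0.1631]
tcp_rot: [[0.998, 0.056, 0.004], [0.056, -0.998, 0.002], [0.004, -0.002, -1.0]]
ft_force: [1.1, -0.4, -0.9]
width: 0.0601
grasp_force: 0.0
```

Emit:
arm_command --increments '[60,0.3,0.7,-0.1,0,0,-0.21,60,0,0,0,0,0,0,60,0,0,0,0,0,0,60,0,0,0,0,0,0]'

```text
clock: 3.33
eef_pos: [0.5614, 0.1563, 0.1591]
tcp_rot: [[0.999, 0.036, -0.001], [0.036, -0.999, -0.0], [-0.001, 0.0, -1.0]]
ft_force: [0.8, -0.5, 0.0]
width: 0.0601
grasp_force: 0.0
```

```bash
python3 - <<'E'
from plant import robot
o=robot.observe();print(o["eef_pos"],o["tcp_rot"],o["qpos"])
E
```

```text
[0.5613825  0.15634249 0.15914447] [[ 9.99348660e-01  3.60787698e-02 -7.60192406e-04]
 [ 3.60784109e-02 -9.99348847e-01 -4.80712768e-04]
 [-7.77040930e-04  4.52973127e-04 -9.99999596e-01]] [ 8.01815263e-02  5.62962583e-01  1.60888866e+00 -5.06889888e-04
  9.70537724e-01  1.61517791e+00]
```

Emit:
arm_command --increments '[60,0.03,0.06,-0.4,0,0,0,60,0,0,-0.4,0,0,0,60,0,0,-0.4,0,0,0,60,0,0,-0.4,0,0,0,60,0,0,-0.4,0,0,0,60,0,0,-0.4,0,0,0,60,0,0,0,0,0,0,60,0,0,0,0,0,0]'

```text
clock: 4.0
eef_pos: [0.5622, 0.1581, 0.0628]
tcp_rot: [[0.999, 0.034, -0.002], [0.034, -0.999, -0.0], [-0.002, 0.0, -1.0]]
ft_force: [-0.7, 0.4, 0.1]
width: 0.0598
grasp_force: 0.0
```

Emit:
arm_command --increments '[32,0,0,0,0,0,0,30,0,0,0,0,0,0,28,0,0,0,0,0,0,28,0,0,0,0,0,0,28,0,0,0,0,0,0,28,0,0,0,0,0,0]' --force 40

```text
clock: 4.5
eef_pos: [0.564, 0.159, 0.0646]
tcp_rot: [[0.999, 0.036, 0.003], [0.036, -0.999, -0.0], [0.002, 0.0, -1.0]]
ft_force: [-0.2, -2.0, 5.9]
width: 0.0332
grasp_force: 40.1
```

Emit:
arm_command --increments '[28,0,0,0.2,0,0,0,28,0,0,0.3,0,0,0,28,0,0,0.3,0,0,0,28,0,0,0.3,0,0,0,28,0,0,0.3,0,0,0,28,0,0,0.3,0,0,0,28,0,0,0.3,0,0,0,28,0,0,0.4,0,0,0,28,0,0,0.4,0,0,0,28,0,0,0.2,0,0,0,28,0,0,0,0,0,0]'

```text
clock: 5.42
eef_pos: [0.5642, 0.1596, 0.1861]
tcp_rot: [[0.999, 0.036, 0.005], [0.036, -0.999, 0.001], [0.005, -0.0, -1.0]]
ft_force: [-0.5, -0.0, -0.5]
width: 0.0333
grasp_force: 40.2
```

```bash
python3 - <<'E'
from h import *
c=robot.read_camera("side"); cv2.imwrite("pics/s1.png",cv2.resize(c["pixels"][150:370,150:420],None,fx=2.6,fy=2.6)); o=robot.observe();print(o["eef_pos"],o["width"],o["ft_force"],o["tcp_rot"][:,2])
E
```

```text
[0.56334927 0.15943347 0.18465224] 0.03351292250563185 [-0.36478437  0.33720477 -1.459337  ] [ 2.32874146e-03  3.57258382e-04 -9.99997225e-01]
```

View pics/s1.png

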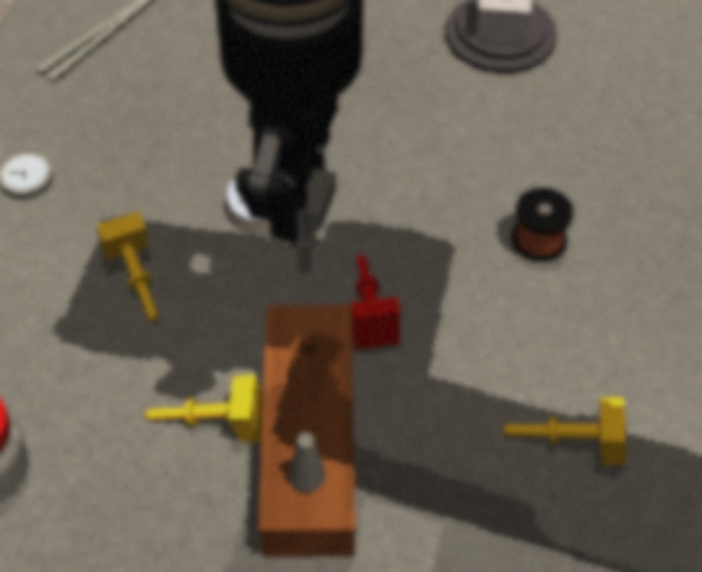

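The post is in the fingers; its shank is visible at crop (305,250). The unstable painted look-alikes have toppled by themselves, and the cone post is still in place. Now moving over the stand.

Emit:
arm_command --increments '[28,-0.1,-0.4,0,0,0,0,28,-0.1,-0.8,0,0,0,0,28,-0.12,-0.9,0,0,0,0,28,-0.12,-0.9,0,0,0,0,28,-0.12,-0.9,0,0,0,0,28,-0.12,-0.9,0,0,0,0,28,-0.12,-0.9,0,0,0,0,28,-0.12,-0.9,0,0,0,0,28,-0.12,-0.9,0,0,0,0,28,-0.12,-0.9,0,0,0,0,28,-0.12,-0.8,0,0,0,0,28,-0.1,-0.4,0,0,0,0]'

```text
clock: 6.47
eef_pos: [0.5071, -0.2286, 0.1823]
tcp_rot: [[0.999, 0.033, -0.001], [0.033, -0.999, -0.001], [-0.001, 0.001, -1.0]]
ft_force: [0.5, 0.1, -1.5]
width: 0.0333
grasp_force: 40.2
```

Emit:
arm_command --increments '[28,0,0,-0.2,0,0,0,28,0,0,-0.4,0,0,0,28,0,0,-0.4,0,0,0,28,0,0,-0.2,0,0,0,28,0,0,0,0,0,0,28,0,0,0,0,0,0,28,0,0,0,0,0,0]'

```text
clock: 7.05
eef_pos: [0.5083, -0.2244, 0.1355]
tcp_rot: [[0.999, 0.036, 0.0], [0.036, -0.999, -0.0], [0.0, 0.0, -1.0]]
ft_force: [-0.8, 0.0, -1.0]
width: 0.0332
grasp_force: 40.2
```

```bash
python3 - <<'E'
from h import *
c=robot.read_camera("side"); o=robot.observe();e=o["eef_pos"];print(e,o["tcp_rot"][:,2],o["ft_force"])
for dx,dz in((0,-.055),(0,-.023)): print(pix(c,e+[dx,0,dz]),pix(c,e+[dx+.005,0,dz]))
print("socket",pix(c,[.5102,-.2309,.05]))
cv2.imwrite("pics/s2.png",cv2.resize(c["pixels"][80:180,290:410],None,fx=6,fy=6,interpolation=2))
E
```

```text
[ 0.50844593 -0.22460725  0.13585831] [ 1.09527243e-03 -7.01406955e-04 -9.99999154e-01] [-0.07188743 -0.95984537 -0.75424429]
(np.float64(345.65925957343586), np.float64(138.7066022617301)) (np.float64(343.44277733695606), np.float64(138.2780279619102))
(np.float64(347.058734761528), np.float64(127.24672714396219)) (np.float64(344.7903037205375), np.float64(126.81903966490557))
socket (np.float64(344.2074135897148), np.float64(147.3632011918989))
```

View pics/s2.png

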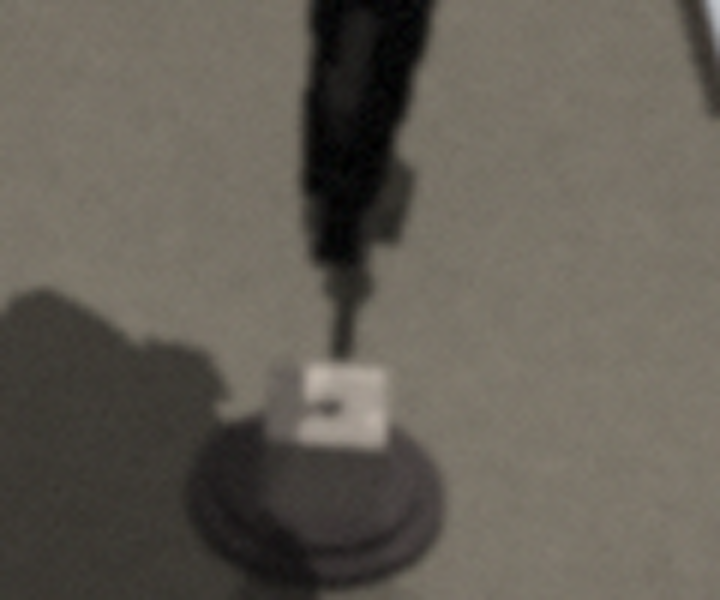

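```bash
python3 - <<'E'
from h import *
acc=0
for i in range(4):
    c=robot.read_camera("side"); acc=acc+c["pixels"].astype(float).mean(2)/4
e=robot.observe()["eef_pos"];print(e)
for v in range(124,140):
    r=acc[v,334:358]; bg=np.median(np.r_[acc[v,330:338],acc[v,354:362]]); w=np.clip(bg-r-8,0,None)
    w[:6]=0; w[-6:]=0
    # predicted centre column of axis at this row
    zs=np.linspace(-.06,-.0,200); P=np.array([pix(c,e+[0,0,z]) for z in zs]); k=np.argmin(abs(P[:,1]-v))
    q=pix(c,e+[.001,0,zs[k]])[0]-P[k,0]
    u=(w*np.arange(334,358)).sum()/w.sum()
    print(v,round(zs[k],3),round(u,2),"pred",round(P[k,0],2),"dx mm",round((u-P[k,0])/q,2),round(w.sum()/max(w.max(),1),1))
E
```

```text
[ 0.50823393 -0.22484871  0.13593612]
124 -0.014 346.92 pred 347.57 dx mm 1.42 6.9
125 -0.017 347.37 pred 347.44 dx mm 0.17 6.5
126 -0.02 347.46 pred 347.32 dx mm -0.31 6.8
127 -0.023 347.45 pred 347.2 dx mm -0.55 7.0
128 -0.025 347.51 pred 347.08 dx mm -0.96 6.9
129 -0.028 347.56 pred 346.96 dx mm -1.33 5.7
130 -0.031 347.45 pred 346.84 dx mm -1.37 4.3
131 -0.033 347.2 pred 346.72 dx mm -1.07 3.6
132 -0.036 346.92 pred 346.6 dx mm -0.72 3.4
133 -0.039 346.76 pred 346.46 dx mm -0.67 3.4
134 -0.042 346.67 pred 346.35 dx mm -0.73 3.4
135 -0.045 346.7 pred 346.23 dx mm -1.06 3.4
136 -0.048 346.65 pred 346.1 dx mm -1.23 3.4
137 -0.05 346.57 pred 345.98 dx mm -1.34 3.5
138 -0.053 346.45 pred 345.86 dx mm -1.33 3.2
139 -0.056 346.32 pred 345.73 dx mm -1.31 2.5
```

Emit:
arm_command --increments '[28,0.08,-0.15,0,0,0,0,28,0,0,-0.2,0,0,0,28,0,0,-0.2,0,0,0,28,0,0,-0.2,0,0,0,28,0,0,0,0,0,0,28,0,0,0,0,0,0,28,0,0,0,0,0,0]'

```text
clock: 7.88
eef_pos: [0.5109, -0.2306, 0.1109]
tcp_rot: [[0.999, 0.036, -0.001], [0.036, -0.999, 0.0], [-0.001, -0.0, -1.0]]
ft_force: [-0.4, -0.0, -0.8]
width: 0.0334
grasp_force: 40.2
```

```bash
python3 - <<'E'
from h import *
for i in range(4):
  c=robot.read_camera("side"); o=robot.observe();print(o["eef_pos"],o["tcp_rot"][:,2],o["ft_force"])
E
```

```text
[ 0.51109968 -0.23076501  0.11116105] [-1.78612390e-05  1.37581912e-05 -1.00000000e+00] [-0.66271518 -0.14501576 -1.67718191]
[ 0.51117713 -0.23084494  0.11137233] [ 3.16304730e-04 -2.06498013e-04 -9.99999929e-01] [ 0.74031347  0.04564826 -0.56754218]
[ 0.51123566 -0.23085466  0.11146419] [ 4.59362235e-04 -3.35921096e-04 -9.99999838e-01] [-0.6858649   0.67069335 -1.14518697]
[ 0.51126786 -0.23085354  0.11155098] [ 6.14130491e-04 -4.06873396e-04 -9.99999729e-01] [-0.10046369 -0.32208302 -1.83002442]
```

Emit:
arm_command --increments '[28,0,0,-0.1,0,0,0,28,0,0,-0.05,0,0,0,28,0,0,-0.05,0,0,0,28,0,0,-0.05,0,0,0,28,0,0,0,0,0,0]'

```text
clock: 8.5
eef_pos: [0.511, -0.2308, 0.1008]
tcp_rot: [[0.999, 0.036, -0.0], [0.036, -0.999, 0.0], [-0.0, -0.0, -1.0]]
ft_force: [-0.8, -0.2, -2.3]
width: 0.0333
grasp_force: 40.2
```

Emit:
arm_command --increments '[28,0,0,-0.05,0,0,0,28,0,0,-0.05,0,0,0,28,0,0,0,0,0,0]'

```text
clock: 8.75
eef_pos: [0.511, -0.2308, 0.0969]
tcp_rot: [[0.999, 0.036, -0.0], [0.036, -0.999, 0.0], [-0.0, -0.0, -1.0]]
ft_force: [0.7, -0.4, -2.2]
width: 0.0336
grasp_force: 40.2
```

No contact force 10 mm below the mouth, so the shank is in the hole.

Emit:
arm_command --increments '[28,0,0,-0.07,0,0,0,28,0,0,-0.07,0,0,0,28,0,0,-0.07,0,0,0,28,0,0,-0.07,0,0,0,28,0,0,-0.07,0,0,0,28,0,0,-0.07,0,0,0,28,0,0,0,0,0,0]'

```text
clock: 9.33
eef_pos: [0.511, -0.2307, 0.0798]
tcp_rot: [[0.999, 0.035, -0.0], [0.035, -0.999, 0.0], [-0.0, -0.0, -1.0]]
ft_force: [1.1, 0.6, -2.0]
width: 0.0332
grasp_force: 40.2
```

Emit:
arm_command --increments '[28,0,0,-0.03,0,0,0,28,0,0,-0.03,0,0,0,28,0,0,-0.03,0,0,0,28,0,0,-0.02,0,0,0,28,0,0,0,0,0,0]'

```text
clock: 9.75
eef_pos: [0.5111, -0.2308, 0.0759]
tcp_rot: [[0.999, 0.036, 0.0], [0.036, -0.999, -0.0], [0.0, 0.0, -1.0]]
ft_force: [1.1, 0.9, -1.4]
width: 0.0333
grasp_force: 40.2
```

Emit:
arm_command --increments '[28,0,0,-0.03,0,0,0,28,0,0,-0.02,0,0,0,28,0,0,-0.02,0,0,0,28,0,0,0,0,0,0]'

```text
clock: 10.08
eef_pos: [0.5112, -0.2308, 0.0746]
tcp_rot: [[0.999, 0.036, 0.0], [0.036, -0.999, -0.0], [0.0, 0.0, -1.0]]
ft_force: [-0.9, 1.4, 7.6]
width: 0.0335
grasp_force: 41.4
```

The force rose to 7.6 N at z = 0.0746, the height predicted for the collar being home. Releasing.

Emit:
arm_command --increments '[40,0,0,0,0,0,0,60,0,0,0,0,0,0,60,0,0,0,0,0,0,60,0,0,0,0,0,0,60,0,0,0,0,0,0,60,0,0,0,0,0,0]'

```text
clock: 10.58
eef_pos: [0.5109, -0.2307, 0.073]
tcp_rot: [[0.999, 0.036, -0.0], [0.036, -0.999, 0.0], [-0.0, -0.0, -1.0]]
ft_force: [0.4, -0.0, -0.3]
width: 0.0598
grasp_force: 0.0
```

Emit:
arm_command --increments '[60,0,0,0.2,0,0,0,60,0,0,0.4,0,0,0,60,0,0,0.5,0,0,0,60,0,0,0.5,0,0,0,60,0,0,0.5,0,0,0,70,0.2,0.4,0.5,0,0,0,85,0.5,0.8,0.2,0,0,0,85,0.5,0.9,0,0,0,0,85,0.5,0.9,0,0,0,0,85,0.3,0.4,0,0,0,0,85,0,0,0,0,0,0,85,0,0,0,0,0,0]'

```text
clock: 11.58
eef_pos: [0.5913, -0.0937, 0.1856]
tcp_rot: [[0.999, 0.038, 0.0], [0.038, -0.999, -0.001], [0.0, 0.001, -1.0]]
ft_force: [0.5, -0.8, 0.8]
width: 0.0849
grasp_force: 0.0
```

```bash
python3 - <<'E'
from h import *
o=robot.observe();print(o["eef_pos"],o["width"])
for n in("top","side"):
    c=robot.read_camera(n)
    for k in("post","brick","post_top","cone_post"): print(n,k,[(np.round(d["location"],3).tolist(),round(d["conf"],2)) for d in robot.look_for(n,k)])
    cv2.imwrite(f"pics/{n}3.png",c["pixels"])
cv2.imwrite("pics/both3.png",np.hstack([cv2.imread("pics/top3.png")[120:300,160:440],cv2.imread("pics/side3.png")[90:270,160:440]])[:, :])
im=cv2.imread("pics/both3.png"); cv2.imwrite("pics/both3.png",np.vstack([cv2.resize(im[:,:280],None,fx=1.65,fy=1.65),cv2.resize(im[:,280:],None,fx=1.65,fy=1.65)]))
E
```

```text
[ 0.59126834 -0.09365729  0.18559958] 0.08492532384687564
top post [([0.355, 0.153, 0.017], 0.77), ([0.723, 0.101, 0.016], 0.72), ([0.533, 0.104, 0.022], 0.66), ([0.508, -0.23, 0.098], 0.54), ([0.6, 0.21, 0.022], 0.47), ([0.726, -0.299, 0.021], 0.36), ([0.543, 0.2, 0.04], 0.16)]
top brick [([0.644, 0.02, 0.018], 0.6)]
top post_top [([0.593, 0.216, 0.024], 0.7), ([0.488, -0.246, 0.016], 0.69), ([0.508, -0.228, 0.102], 0.67), ([0.354, 0.154, 0.023], 0.66), ([0.745, 0.285, 0.062], 0.64), ([0.718, 0.103, 0.02], 0.58), ([0.532, 0.102, 0.021], 0.56), ([0.531, 0.249, 0.067], 0.4)]
top cone_post [([0.53, 0.252, 0.069], 0.59)]
side post [([0.529, 0.116, 0.024], 0.97), ([0.721, 0.102, 0.017], 0.83), ([0.596, 0.217, 0.019], 0.6), ([0.358, 0.16, 0.018], 0.57), ([0.505, -0.227, 0.098], 0.53)]
side brick [([0.644, 0.031, 0.016], 0.98)]
side post_top [([0.721, 0.105, 0.016], 0.93), ([0.529, 0.115, 0.019], 0.81), ([0.597, 0.22, 0.017], 0.73), ([0.508, -0.222, 0.097], 0.61), ([0.355, 0.159, 0.02], 0.56)]
side cone_post [([0.529, 0.26, 0.064], 0.61)]
```

View pics/both3.png

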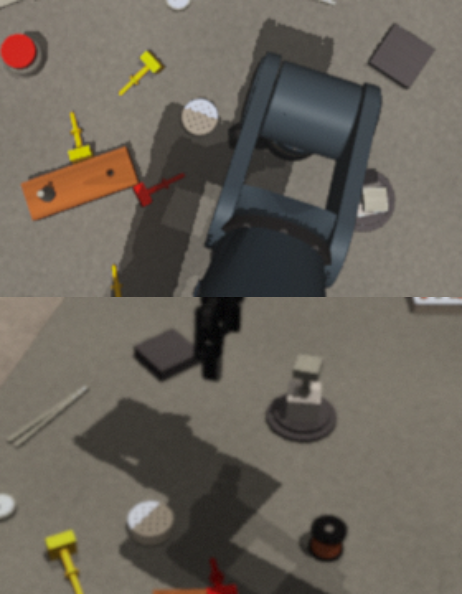

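The post stands upright in the stand at crop (303,385), and the brick is untouched at top pixel (281,191). Going for the brick.

Emit:
arm_command --increments '[85,0.348,0.708,-0.2,0,0,0,85,0.348,0.708,-0.3,0,0,0,85,0.348,0.708,-0.5,0,0,0,85,0.348,0.708,-0.5,0,0,0,85,0,0,-0.6,0,0,0,85,0,0,-0.6,0,0,0,85,0,0,-0.4,0,0,0,85,0,0,-0.2,0,0,0,85,0,0,0,0,0,0,85,0,0,0,0,0,0,85,0,0,0,0,0,0]'

```text
clock: 13.0
eef_pos: [0.6477, 0.0181, 0.0545]
tcp_rot: [[0.999, 0.035, 0.002], [0.035, -0.999, -0.0], [0.002, 0.0, -1.0]]
ft_force: [1.0, 0.6, 0.1]
width: 0.085
grasp_force: 0.0
```

```bash
python3 - <<'E'
from h import *
o=robot.observe();print(o["eef_pos"],o["tcp_rot"][:,2],o["width"])
E
```

```text
[0.64774033 0.01807225 0.05450783] [ 2.40170460e-03 -3.67865645e-04 -9.99997048e-01] 0.08498897624629004
```

Emit:
arm_command --increments '[85,-0.02,0.04,-0.4,0,0,0,85,0,0,-0.4,0,0,0,85,0,0,-0.3,0,0,0,85,0,0,-0.16,0,0,0,85,0,0,0,0,0,0,85,0,0,0,0,0,0]'

```text
clock: 13.5
eef_pos: [0.6462, 0.02, 0.0031]
tcp_rot: [[0.999, 0.035, 0.0], [0.035, -0.999, -0.0], [0.0, 0.0, -1.0]]
ft_force: [0.4, 0.4, -0.7]
width: 0.085
grasp_force: 0.0
```

Emit:
arm_command --increments '[62,0,0,0,0,0,0,60,0,0,0,0,0,0,58,0,0,0,0,0,0,55,0,0,0,0,0,0,50,0,0,0,0,0,0,50,0,0,0,0,0,0]' --force 30

```text
clock: 14.0
eef_pos: [0.6465, 0.0201, 0.0039]
tcp_rot: [[0.999, 0.036, 0.001], [0.036, -0.999, -0.0], [0.001, 0.0, -1.0]]
ft_force: [-1.3, 0.3, 5.6]
width: 0.0548
grasp_force: 31.0
```

Emit:
arm_command --increments '[50,0,0,0,0,0,0,50,0,0,0,0,0,0,50,0,0,0,0,0,0]'

```text
clock: 14.25
eef_pos: [0.6464, 0.0201, 0.0039]
tcp_rot: [[0.999, 0.036, 0.001], [0.036, -0.999, -0.0], [0.001, 0.0, -1.0]]
ft_force: [-0.7, -0.6, 6.5]
width: 0.0544
grasp_force: 31.0
```

Emit:
arm_command --increments '[50,0,0,0.1,0,0,0,50,0,0,0.2,0,0,0,50,0,0,0.3,0,0,0,50,0,0,0.4,0,0,0,50,0,0,0.5,0,0,0,50,0,0,0.5,0,0,0,50,0,0,0.5,0,0,0,50,0,0,0.5,0,0,0,50,0,0,0.4,0,0,0,50,0,0,0.2,0,0,0,50,0,0,0,0,0,0,50,0,0,0,0,0,0]'

```text
clock: 15.25
eef_pos: [0.6458, 0.0201, 0.1473]
tcp_rot: [[0.999, 0.036, 0.001], [0.036, -0.999, -0.0], [0.001, 0.0, -1.0]]
ft_force: [0.0, 0.5, -0.6]
width: 0.0544
grasp_force: 31.8
```

```bash
python3 - <<'E'
from h import *
c=robot.read_camera("side"); o=robot.observe();e=o["eef_pos"];print(e,o["width"],o["tcp_rot"][:,2])
print(pix(c,e)); cv2.imwrite("pics/s4.png",cv2.resize(c["pixels"][110:270,170:390],None,fx=3,fy=3,interpolation=2))
E
```

```text
[0.64522545 0.02021132 0.14628135] 0.054518463952163726 [-1.32563832e-03  1.73421924e-04 -9.99999106e-01]
(np.float64(248.26302103879163), np.float64(179.83882442889663))
```

View pics/s4.png

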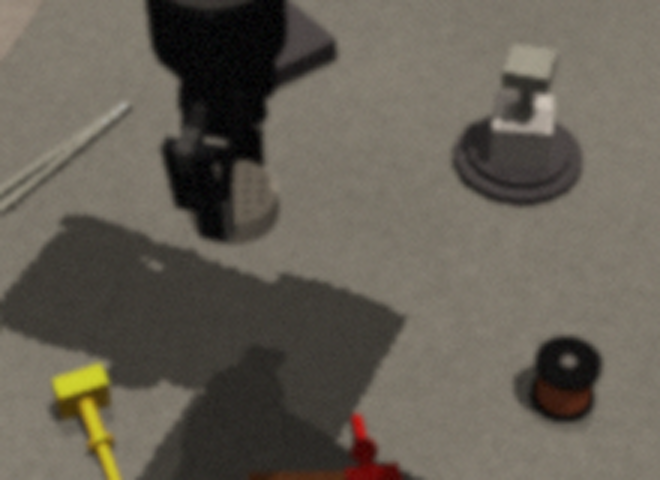

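Emit:
arm_command --increments '[50,-0.19,-0.35,0,0,0,0,50,-0.38,-0.7,0,0,0,0,50,-0.38,-0.7,0,0,0,0,50,-0.38,-0.7,0,0,0,0,50,-0.38,-0.7,0,0,0,0,50,-0.38,-0.7,0,0,0,0,50,-0.38,-0.7,0,0,0,0,50,-0.38,-0.7,0,0,0,0,50,-0.38,-0.7,0,0,0,0,50,-0.16,-0.33,0,0,0,0,50,0,0,0,0,0,0,50,0,0,0,0,0,0]'

```text
clock: 16.3
eef_pos: [0.5088, -0.2318, 0.1458]
tcp_rot: [[0.999, 0.033, -0.002], [0.033, -0.999, 0.002], [-0.002, -0.002, -1.0]]
ft_force: [-0.0, 0.8, -0.8]
width: 0.0544
grasp_force: 31.9
```

Emit:
arm_command --increments '[50,0,0,-0.1,0,0,0,50,0,0,-0.1,0,0,0,50,0,0,-0.1,0,0,0,50,0,0,0,0,0,0,50,0,0,0,0,0,0]'

```text
clock: 16.72
eef_pos: [0.5104, -0.2301, 0.1343]
tcp_rot: [[0.999, 0.037, -0.001], [0.037, -0.999, 0.001], [-0.001, -0.001, -1.0]]
ft_force: [0.3, 0.1, -1.0]
width: 0.0539
grasp_force: 31.9
```

```bash
python3 - <<'E'
from h import *
c=robot.read_camera("side"); o=robot.observe();e=o["eef_pos"];print(e,o["width"],o["tcp_rot"][:,2])
f=lambda X:(np.array(pix(c,X))-[300,70])*6
print("brick bottom centre",f(e+[.0006,0,-.004]),"edges",f(e+[.0286,0,-.004]),f(e+[-.0274,0,-.004]),"top",f(e+[.0286,0,.014]),f(e+[-.0274,0,.014]),"post top",f([.5105,-.231,.1]))
cv2.imwrite("pics/s5.png",cv2.resize(c["pixels"][70:170,300:400],None,fx=6,fy=6,interpolation=2))
E
```

```text
[ 0.51048829 -0.23037874  0.13452934] 0.05488348070820267 [-4.46406473e-04  3.33735991e-04 -9.99999845e-01]
brick bottom centre [283.30199836 293.08354592] edges [206.73892957 278.91353766] [360.67622617 307.40368048] top [210.66162356 237.84940056] [366.6759251  266.27534309] post top [277.13785797 359.65789071]
```

View pics/s5.png

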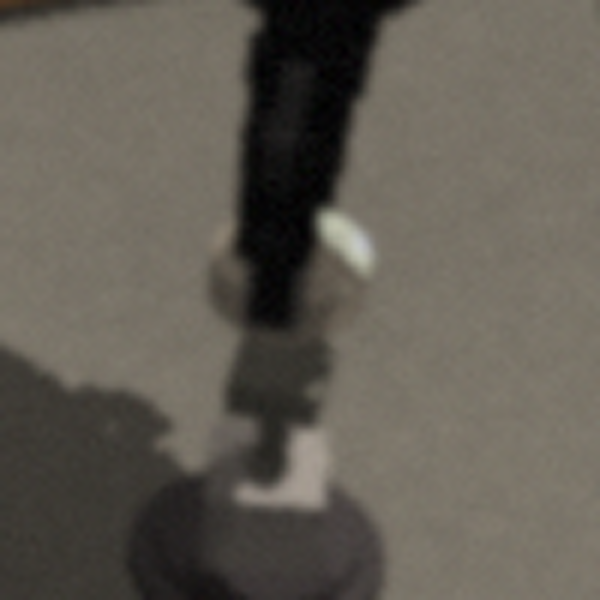

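The brick is held roughly level over the post's table. Its edges at 210 and 372 px match the prediction to within 2 mm. Lowering.

Emit:
arm_command --increments '[50,0,-0.01,-0.15,0,0,0,50,0,0,-0.15,0,0,0,50,0,0,-0.15,0,0,0,50,0,0,-0.1,0,0,0,50,0,0,-0.07,0,0,0,50,0,0,0,0,0,0,50,0,0,0,0,0,0]'

```text
clock: 17.35
eef_pos: [0.5102, -0.2315, 0.1097]
tcp_rot: [[0.999, 0.035, -0.0], [0.035, -0.999, 0.0], [-0.0, -0.0, -1.0]]
ft_force: [-0.9, -0.1, -0.7]
width: 0.0545
grasp_force: 31.9
```

Emit:
arm_command --increments '[50,0,0,-0.03,0,0,0,50,0,0,-0.02,0,0,0,50,0,0,0,0,0,0]'

```text
clock: 17.6
eef_pos: [0.5103, -0.2315, 0.1081]
tcp_rot: [[0.999, 0.036, 0.0], [0.036, -0.999, -0.0], [0.0, 0.0, -1.0]]
ft_force: [0.0, -1.4, -1.2]
width: 0.0552
grasp_force: 31.9
```

Emit:
arm_command --increments '[50,0,0,-0.03,0,0,0,50,0,0,-0.03,0,0,0,50,0,0,-0.02,0,0,0,50,0,0,0,0,0,0]'

```text
clock: 17.93
eef_pos: [0.5102, -0.2314, 0.1046]
tcp_rot: [[0.999, 0.036, -0.0], [0.036, -0.999, 0.0], [-0.0, -0.0, -1.0]]
ft_force: [0.6, 0.5, -0.2]
width: 0.0544
grasp_force: 31.9
```

Emit:
arm_command --increments '[50,0,0,-0.015,0,0,0,50,0,0,-0.01,0,0,0,50,0,0,0,0,0,0]'

```text
clock: 18.18
eef_pos: [0.5104, -0.2315, 0.104]
tcp_rot: [[0.999, 0.036, 0.0], [0.036, -0.999, -0.0], [0.0, 0.0, -1.0]]
ft_force: [0.0, -0.2, 0.9]
width: 0.0546
grasp_force: 32.1
```

Emit:
arm_command --increments '[50,0,0,-0.02,0,0,0,50,0,0,-0.01,0,0,0,50,0,0,0,0,0,0]'

```text
clock: 18.43
eef_pos: [0.5108, -0.2315, 0.1039]
tcp_rot: [[0.999, 0.035, 0.001], [0.035, -0.999, -0.0], [0.001, 0.001, -1.0]]
ft_force: [-0.7, 2.0, 8.0]
width: 0.0547
grasp_force: 32.7
```

Contact: 8 N at z = 0.1039, where the brick should seat. Releasing slowly, then retreating up.

Emit:
arm_command --increments '[56,0,0,0,0,0,0,60,0,0,0,0,0,0,66,0,0,0,0,0,0,74,0,0,0,0,0,0,85,0,0,0,0,0,0,85,0,0,0,0,0,0,85,0,0,0,0,0,0,85,0,0,0,0,0,0,85,0,0,0,0,0,0]'

```text
clock: 19.18
eef_pos: [0.5103, -0.2315, 0.1026]
tcp_rot: [[0.999, 0.036, -0.0], [0.036, -0.999, 0.0], [-0.0, -0.0, -1.0]]
ft_force: [0.1, -0.3, -0.0]
width: 0.0849
grasp_force: 0.0
```

Emit:
arm_command --increments '[85,0,0,0.2,0,0,0,85,0,0,0.3,0,0,0,85,0,0,0.4,0,0,0,85,0,0,0.5,0,0,0,85,0,0,0.5,0,0,0,85,0,0.3,0.5,0,0,0,85,0,0.6,0.2,0,0,0,85,0.2,0.8,0,0,0,0,85,0.2,0.8,0,0,0,0,85,0.2,0.5,0,0,0,0,85,0,0,0,0,0,0,85,0,0,0,0,0,0]'

```text
clock: 20.18
eef_pos: [0.5345, -0.1105, 0.2073]
tcp_rot: [[0.999, 0.038, 0.001], [0.038, -0.999, -0.001], [0.001, 0.001, -1.0]]
ft_force: [0.5, -0.2, 1.0]
width: 0.0851
grasp_force: 0.0
```

```bash
python3 - <<'E'
from h import *
o=robot.observe();print(o["eef_pos"],o["width"],o["ft_force"])
c=robot.read_camera("side")
print([(np.round(d["location"],3).tolist(),round(d["conf"],2)) for d in robot.look_for("side","brick")])
f=lambda X:(np.array(pix(c,X))-[300,70])*6
print("expected brick top",f([.5105,-.231,.118]),f([.5385,-.231,.118]),f([.4825,-.231,.118]))
cv2.imwrite("pics/s6.png",cv2.resize(c["pixels"][70:170,300:400],None,fx=6,fy=6,interpolation=2))
E
```

```text
[ 0.53453612 -0.11052561  0.20725262] 0.08514241300159194 [ 0.50420395 -0.15395959  1.01498574]
[([0.51, -0.221, 0.116], 0.97), ([0.431, -0.001, 0.04], 0.23)]
expected brick top [281.89968116 320.32373611] [206.04524065 306.14205078] [358.55033401 334.65428067]
```

View pics/s6.png

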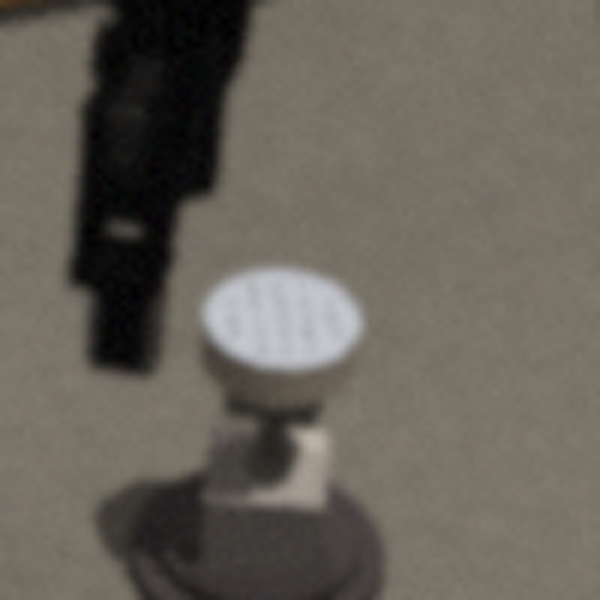

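The brick lies flat and centred. Its top face is at about (283,318) px and was expected at (282,320). The gripper is clear, so I'm handing in.

```bash
python3 -c "
from plant import robot
print(robot.finish_job())"
```

```text
the job is handed in; nothing more can be done
None
```

The job is handed in: the square-topped post is fully home in the stand's socket, and the brick lies flat and centred on its table in the last picture, with the gripper clear; the hand-in call returned no verdict.

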